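Turn the desk caddy to its square cup and hold it

ROBOT

A 7-joint arm with a two-finger parallel gripper is mounted at the origin on the work surface. World frame = base frame: x ahead of the robot, y to its left, z up, the work surface at z = 0. Lengths are in mm, angles in rad, forces in N, time in s.
With the tool pointing down it reaches from about 400 to 875 mm from the base axis. Payload 4.4 kg.
Tool frame: the origin (TCP) lies midway between the tips of the shut fingers; the grasp point (between the pads) lies ctrl.grip_depth behind it (ctrl.grip_depth is the distance from the TCP to the grasp point, in mm); z points along the fingers, y is the line along which they close (so a half turn about z gives the same grasp; the last joint's range is limited). The gripper opens to 85 mm and grips with 20 to 120 N. Pads are 22 mm wide; open, the fingers measure 114 mm over their backs; the gripper's body (76 mm by 85 mm) begins 54 mm behind the grasp point. The pads swing forward as they close: fully open they stand 13 mm farther back than shut.
Start: joints at [1.226, 0.628, 0.038, 1.517, -0.027, 0.996, -0.02], TCP at [178.909, -624.907, 231.313] pointing down, gripper open.
Joint ranges: [-3.06, 3.06], [-0.37, 2.12], [-1.25, 1.32], [0.18, 2.47], [-1.1, 4.24], [0.23, 1.98], [-2.94, 2.94]. Speed limits (rad/s): [2.57, 2.57, 3.14, 3.14, 3.14, 3.14, 3.14].

INTERFACE

Orientations are given as [roll, pitch, yaw] about the fixed x, y, z axes, in that order (R = Rz(yaw) Ry(pitch) Rx(roll)).
In Python, from cell import ctrl gives the robot as it stands.
- The arm moves only by the tool carry_out, never from a script. Its argument "deltas" is one flat list of numbers, 7 for each row, row after row: the turn, a rotation vector about the tool's x, y, z in degrees, then the shift along the tool's x, y, z in m, then the closure, from -1 (fully open) to 1 (shut). In form: [wx, wy, wz, dx, dy, dz, claw, wx, wy, wz, dx, dy, dz, claw, ...]. A call has 1 to 12 rows; each row shifts and turns the commanded pose from where the row before left it, along the tool's axes as they then stand; what a row does not reach is not made up. A row lasts 1/8 s, in which the tool goes at most 62.5 mm and 10.7 degrees, less where a joint would pass 70% of its speed; a pose out of reach is approached as far as the arm can. A call with a gripper value outside its range is refused whole. The fingers move at their own pace and stop on an object; the grip force is fixed at half the most. Time passes only in rows, so rows that do not move let the fingers close. It gives the time, the measured TCP pose, the force, the opening and the grip force at its end, in the units of the state.
- ctrl.read_state(): the state, without advancing time (a new reading comes with each control period).
- ctrl.get_image(name): name is "side" or "top"; returns the picture (384x512x3 uint8, red, green, blue); there is no depth.
- ctrl.calibration(name): a dict with "mtx" (3x3 intrinsics, pixels), "R" (3x3) and "t" (3): a world point X has camera coordinates R X + t. Camera axes: x right, y down, z forward; pixel columns grow to the right and rows downward; lengths in mm; the calibration is good to about 2 mm. A picture is of the moment at which its call begins. calibration takes no time and is no camera call.
- ctrl.finish_job(): hands the job in; it is judged then, once.
The state is a dict: "clock": time; "qpos": joint angles; "qd": joint speeds; "tau": joint torques, N m; "eef_pos": TCP position; "tool_rot": TCP orientation; "force": force on the tool from outside, world axes, zero at the start; "torque": the same for the moment, N m; "width": finger opening in mm; "gripper_force": force on a finger pad.
Only numpy, scipy, OpenCV 4.12 (cv2) and the standard library are available. Lean on these libraries where they do the work, as an engineer would, in place of code of your own. Each camera call takes 0.05 s, during which the arm holds its last target. There are 200 camera calls.

TASK

Turn the rotating pen caddy gently, without flicking it into a spin, until its one square cup stands squarely at the pointed nose of the black base, which marks the front. Finish while holding the caddy: the program ends with the fingers firmly gripping or pressing on the turning part (its bar handle is easiest), so that it stands still with the square cup at the nose. Leave everything else on the desk where it is.

Things in the scene. Friction and masses are not known exactly. Their poses are not given: they have to be found in the camera images.
- caddy_base: black base of the pen caddy, fixed to the desk: disc 210 mm across, 14 mm tall, hidden under the turning tray; a flat pointed nose, 50 mm wide and 12 mm thick, sticks out 75 mm from under the tray at the front. Origin on the turning axis at desk height, z up; its -x axis points to the nose (towards the robot, within about 35 degrees of world -x).
- nose (a point): top of the small upright post (14 mm thick) on the pointed nose of the base, 175 mm from the turning axis, 70 mm above the desk. Fixed. The nose's flat point ends 200 mm from the axis.
- carousel: turning part: wooden tray 250 mm across, top 30 mm above the desk, five grey open cups, bar handle in the middle. Turns either way about the vertical, no stops for over two turns, light friction (0.04 N m), stays where left; 0.6 to 1.3 kg. Origin on the axis at desk height, z up; -x points to the square cup. When its x lies along caddy_base's x, the square cup is at the nose.
- square_cup (a point): centre of the mouth of the square cup, on the carousel 85 mm from the axis, 115 mm above the desk. The cup is 58 mm square, 85 mm tall, empty. The other four cups are round (56 mm, same height), all five spaced 72 degrees apart; the round ones hold fixed pens that lean outward, tops at most 140 mm above the desk.
- handle (a point): centre of the wooden bar handle: on the turning axis, 165 mm above the desk, fixed to the carousel. Bar 70 mm long along the carousel's x axis (in line with the square cup), 16 mm wide (along y), 30 mm tall (150 to 180 mm above the desk). Pinch it across its width from above; the post below is 18 mm thick.
- mug: white mug, 80 mm wide, 95 mm tall. A bystander, loose, to be left alone. Origin at the centre of its underside.
- stapler: black stapler, 125 x 36 x 42 mm. A bystander, loose, to be left alone. Origin at the centre of its underside.
- tape_roll: roll of clear tape lying flat, 76 mm across, 20 mm tall. A bystander, loose, to be left alone. Origin at the centre of its underside.
- clip_box: small cardboard box of clips, 65 x 50 x 28 mm. A bystander, loose, to be left alone. Origin at the centre of its underside.
- calculator: flat grey calculator, 140 x 80 x 17 mm. A bystander, loose, to be left alone. Origin at the centre of its underside.
- photo_frame: small standing photo frame, 160 mm wide, 120 mm tall. A bystander, loose, to be left alone. Origin at the centre of its underside.
- paperweight: round marble paperweight, 68 mm across, 40 mm tall. A bystander, loose, to be left alone. Origin at the centre of its underside.

How it is judged:
By the outcome, as a careful person would: the job done as asked, in the order asked, and still so for the second after the job is handed in, while the arm keeps its last pose, push and grip.
It also fails if it takes over 51 s, if anything falls off the work surface, if the arm or the gripper's body presses on something with over 40 N, if the wrist force passes 120 N, or if a joint passes its speed limit or range.

## Working session

There is one attempt and no reset: what is moved stays moved. The work goes in short steps, Python scripts to look and compute and a tool call to move; the robot and the scene stay as the last step left them, time stands still between calls to the robot, and variables do not carry over. Pictures are saved under pics/ and viewed, at most 10 in all, crops included, and the job is handed in when it is done.

Besides the shell and the picture viewer there is one more tool, called after "Request:" as name(argument=value, ...) on one line, values as JSON. carry_out: Moves the arm, as the interface text tells. Its arguments: {"type":"object","properties":{"deltas":{"type":"array"}},"required":["deltas"]}

```bash
mkdir -p pics; python3 - <<'E'
from cell import ctrl
import cv2
for n in("top","side"):
    cv2.imwrite(f"pics/{n}0.png",ctrl.get_image(n)[:,:,::-1])
    c=ctrl.calibration(n); print(n,c["mtx"].round(1).tolist(),c["R"].round(3).tolist(),c["t"].round(1).tolist())
s=ctrl.read_state(); print({k:s[k] for k in("clock","eef_pos","tool_rot","width","force")},ctrl.grip_depth)
E
```

```text
top [[376.4, 0.0, 257.8], [0.0, 376.4, 190.5], [0.0, 0.0, 1.0]] [[0.028, -1.0, 0.004], [-0.984, -0.028, -0.177], [0.177, 0.001, -0.984]] [31.3, 584.9, 1289.2]
side [[486.7, 0.0, 251.2], [0.0, 486.7, 190.8], [0.0, 0.0, 1.0]] [[-0.72, -0.694, -0.018], [-0.493, 0.529, -0.691], [0.489, -0.488, -0.723]] [454.9, 342.9, 1428.6]
{'clock': 0.1, 'eef_pos': array([ 178.73723732, -624.3627675 ,  230.45949917]), 'tool_rot': array([-3.13987811e+00,  5.09550945e-05,  2.78763501e-01]), 'width': 85.3871407935257, 'force': array([ 0.1286537 , -0.55253288, -0.14823636])} 18.700000000000003
```

View pics/top0.png

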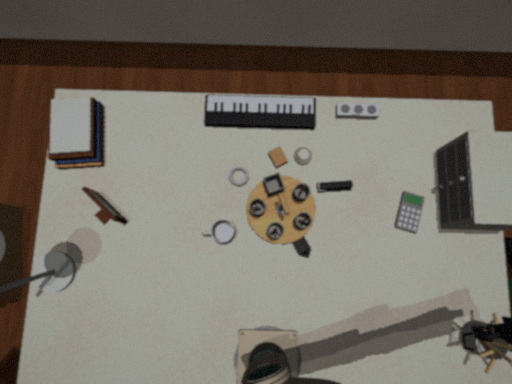

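View pics/side0.png

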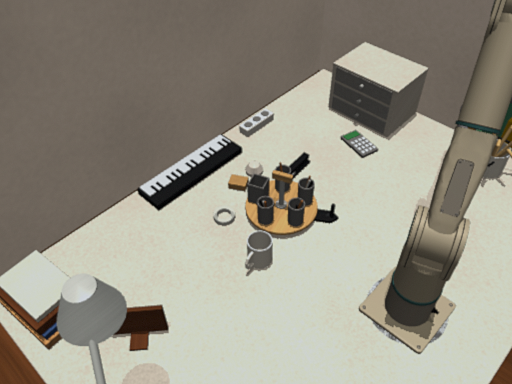

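The top view shows the tray at about (281,209), the square cup at (274,185) and the nose at (304,248). The mug is at (223,232) and the stapler at (335,186). Next I'll zoom in and measure.

```bash
cat > h.py <<'E'
import numpy as np, cv2
from cell import ctrl
def ray(n,uv,z):
    c=ctrl.calibration(n);R,t,K=map(np.array,(c["R"],c["t"],c["mtx"]))
    C=-R.T@t; d=R.T@np.linalg.inv(K)@np.array([*uv,1.]); return C+d*(z-C[2])/d[2]
def proj(n,X):
    c=ctrl.calibration(n);R,t,K=map(np.array,(c["R"],c["t"],c["mtx"]))
    p=K@(R@np.array(X,float)+t); return p[:2]/p[2]
def crop(im,x,y,w,h,f,name):
    cv2.imwrite(name,cv2.resize(im[y:y+h,x:x+w,::-1],None,fx=f,fy=f,interpolation=cv2.INTER_CUBIC))
def tray(im):
    h=cv2.cvtColor(im,cv2.COLOR_RGB2HSV); m=cv2.inRange(h,(8,110,90),(25,255,255)); m[:, :235]=0; m[:,330:]=0; m[:165]=0; m[260:]=0
    m=cv2.morphologyEx(m,cv2.MORPH_OPEN,np.ones((2,2)))
    n,l,s,_=cv2.connectedComponentsWithStats(m); i=1+s[1:,4].argmax()
    pts=cv2.convexHull(np.argwhere(l==i)[:,::-1].astype(np.int32))
    return cv2.fitEllipse(pts)
E
python3 - <<'E'
from h import *
t=ctrl.get_image("top"); s=ctrl.get_image("side")
crop(t,236,166,90,100,6,"pics/t1.png"); crop(s,230,145,120,100,6,"pics/s1.png")
e=tray(t);print(e, ray("top",e[0],30))
E
```

```text
((281.7562561035156, 210.69468688964844), (65.55843353271484, 67.08028411865234), 139.80421447753906) [516.68544    -40.06694976  30.        ]
```

View pics/t1.png

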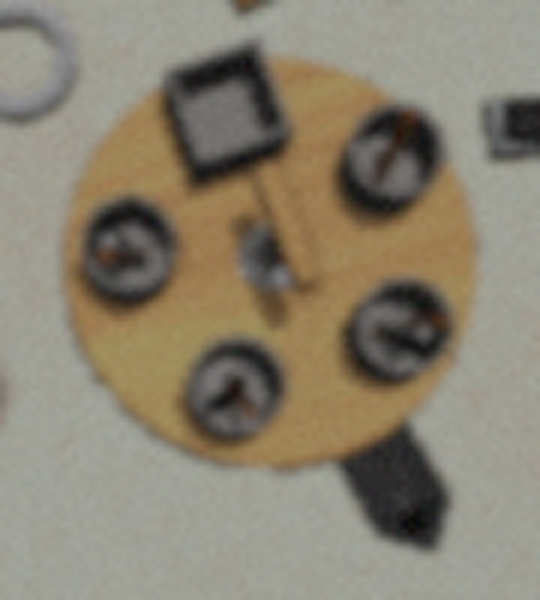

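View pics/s1.png

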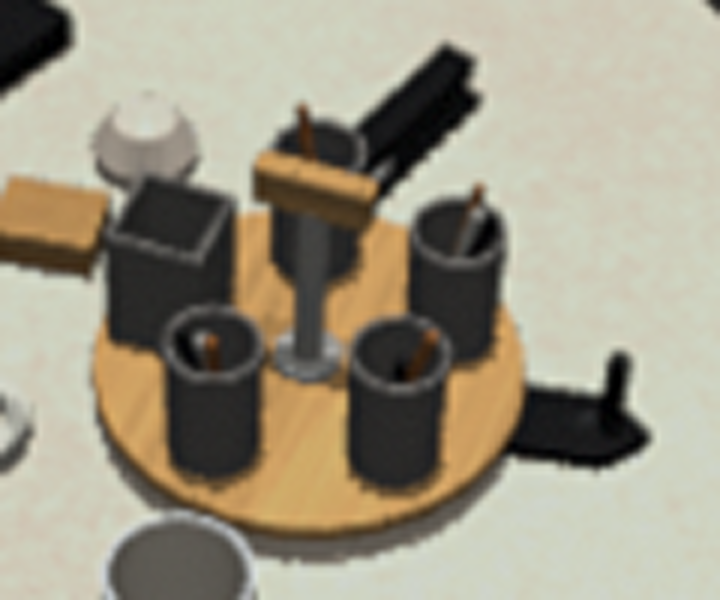

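```bash
python3 - <<'E'
from h import *
T=lambda x,y:(x/6+236-.4,y/6+166-.4)
S=lambda x,y:(x/6+230-.4,y/6+145-.4)
A=ray("top",tray(ctrl.get_image("top"))[0],30)[:2]
p={"cup side":ray("side",S(173,219),115),"cup top":ray("top",T(228,113),115),
"post side":ray("side",S(622,357),70),"tip side":ray("side",S(648,437),8),"tip top":ray("top",T(433,545),8),
"tipmid":ray("top",T(393,490),12)}
for k,v in p.items():
    d=A-v[:2]; print(k,v.round(1),np.hypot(*d).round(1),np.degrees(np.arctan2(d[1],d[0])).round(1))
print("handle side",ray("side",S(316,176),180),"bar ends",ray("side",S(258,162),180),ray("side",S(375,190),180))
s=ctrl.get_image("side");h=cv2.cvtColor(s,cv2.COLOR_RGB2HSV);m=cv2.inRange(h,(8,90,70),(25,255,255))
n,l,st,c=cv2.connectedComponentsWithStats(m)
i=l[175,283]; print(i, st[i])
j=l[225,280];pts=np.argwhere(l==j)[:,::-1];pts=pts[pts[:,1]>185]
print(cv2.fitEllipse(cv2.convexHull(pts.astype(np.int32))))
E
```

```text
cup side [598.  -3. 115.] 89.0 -155.9
cup top [595.1  -5.3 115. ] 85.3 -156.5
post side [ 372.2 -126.5   70. ] 168.9 31.1
tip side [ 353.5 -136.7    8. ] 190.2 30.8
tip top [ 357.7 -137.2    8. ] 186.7 31.6
tipmid [ 389.3 -112.6   12. ] 147.0 29.9
handle side [519.41035554 -32.30700714 180.        ] bar ends [549.47582871 -19.14259269 180.        ] [489.26765479 -45.69701395 180.        ]
8 [273 170  26  33 344]
((281.2063903808594, 209.04067993164062), (49.49660110473633, 72.77104949951172), 90.64530181884766)
```

Request:
carry_out(deltas=[0,0,0,0.0408,-0.0392,0,-1,0,0,0,0.0408,-0.0392,0,-1,0,0,0,0.0408,-0.0392,0,-1,0,0,0,0.0408,-0.0392,0,-1,0,0,0,0.0408,-0.0392,0,-1,0,0,0,0.0408,-0.0392,0,-1,0,0,0,0.0408,-0.0392,0,-1,0,0,0,0.0408,-0.0392,0,-1,0,0,0,0.0408,-0.0392,0,-1,0,0,0,0.0408,-0.0392,0,-1,0,0,0,0.0408,-0.0392,0,-1,0,0,0,0.0408,-0.0392,0,-1])

```text
clock: 1.8
eef_pos: [521.1, -36.4, 231.6]
tool_rot: [3.141, -0.001, 0.279]
force: [2.1, -1.1, 0.3]
width: 85.4
gripper_force: 0.0
```

Request:
carry_out(deltas=[0,0,-7.8,0,0,0,-1,0,0,0,0,0,0,-1,0,0,0,0,0,0,-1])

```text
clock: 2.17
eef_pos: [519.8, -39.1, 231.4]
tool_rot: [3.141, 0.0, 0.411]
force: [-0.1, -0.7, -0.2]
width: 85.6
gripper_force: 0.0
```

```bash
python3 - <<'E'
from h import *
s=ctrl.read_state(); print(s["eef_pos"],np.degrees(s["tool_rot"]),s["qpos"].round(2),s["force"],s["torque"])
crop(ctrl.get_image("side"),230,110,120,100,6,"pics/s2.png")
E
```

```text
[519.79580723 -39.05397798 231.35004862] [1.79979975e+02 2.19254643e-02 2.35457784e+01] [ 0.07  0.44 -0.06  1.87  0.04  0.83 -1.18] [-0.05794535 -0.73788157 -0.17089198] [-0.00333829  0.00215466 -0.03003937]
```

View pics/s2.png

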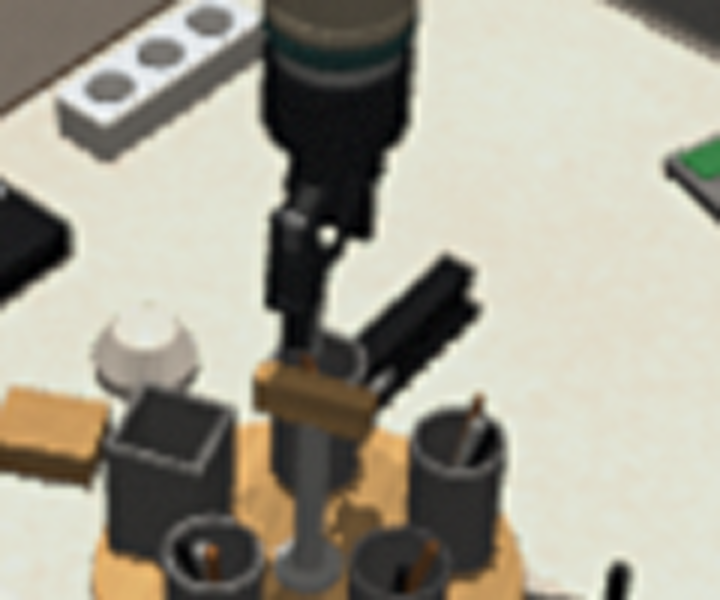

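The open fingers are straddling the line of the bar handle, whose centre is at about (315,400) in the crop. I'll descend and grip.

Request:
carry_out(deltas=[0,0,0,0,0,0.03,-1,0,0,0,0,0,0.03,-1,0,0,0,0,0,0.02,-1,0,0,0,0,0,0,-1,0,0,0,0,0,0,0.3,0,0,0,0,0,0,0.5,0,0,0,0,0,0,1,0,0,0,0,0,0,1,0,0,0,0,0,0,1,0,0,0,0,0,0,1,0,0,0,0,0,0,1,0,0,0,0,0,0,1])

```text
clock: 3.72
eef_pos: [520.3, -36.8, 152.0]
tool_rot: [-3.141, -0.001, 0.416]
force: [-1.4, 2.6, 4.9]
width: 15.1
gripper_force: 60.4
```

```bash
python3 - <<'E'
from h import *
s=ctrl.read_state(); print(s["eef_pos"],np.degrees(s["tool_rot"]),s["force"],s["torque"],s["width"],s["gripper_force"])
E
```

```text
[520.33405099 -36.83420147 151.98089999] [-1.79955914e+02 -6.27035727e-02  2.38123798e+01] [-1.38132363  2.57647079  4.91748413] [0.71955003 0.20834176 0.03323152] 15.094474450694012 60.43563634157181
```

Request:
carry_out(deltas=[0,0,-2,0,0,0,1,0,0,-4,0,0,0,1,0,0,-5,0,0,0,1,0,0,-5,0,0,0,1,0,0,-5,0,0,0,1,0,0,-5,0,0,0,1,0,0,-5,0,0,0,1,0,0,-5,0,0,0,1,0,0,-4,0,0,0,1,0,0,-3,0,0,0,1,0,0,-2,0,0,0,1,0,0,0,0,0,0,1])

```text
clock: 5.22
eef_pos: [522.1, -38.5, 152.0]
tool_rot: [3.138, -0.001, 1.2]
force: [5.1, -3.0, 2.2]
width: 15.0
gripper_force: 60.1
```

Request:
carry_out(deltas=[0,0,-3,0,0,0,1,0,0,-5,0,0,0,1,0,0,-6,0,0,0,1,0,0,-6,0,0,0,1,0,0,-6,0,0,0,1,0,0,-6,0,0,0,1,0,0,-6,0,0,0,1,0,0,-6,0,0,0,1,0,0,-6,0,0,0,1,0,0,-4,0,0,0,1,0,0,-2,0,0,0,1,0,0,0,0,0,0,1])

```text
clock: 6.72
eef_pos: [525.2, -38.2, 152.0]
tool_rot: [3.133, 0.005, 2.177]
force: [13.2, -2.3, -4.9]
width: 15.1
gripper_force: 59.4
```

Request:
carry_out(deltas=[0,0,-3,0,0,0,1,0,0,-5,0,0,0,1,0,0,-6,0,0,0,1,0,0,-6,0,0,0,1,0,0,-6,0,0,0,1,0,0,-6,0,0,0,1,0,0,-6,0,0,0,1,0,0,-6,0,0,0,1,0,0,-6,0,0,0,1,0,0,-4,0,0,0,1,0,0,-2,0,0,0,1,0,0,0,0,0,0,1])

```text
clock: 8.22
eef_pos: [526.7, -35.4, 152.0]
tool_rot: [3.136, 0.013, -3.127]
force: [17.2, 4.7, -10.4]
width: 15.0
gripper_force: 58.7
```

Request:
carry_out(deltas=[0,0,-3,0,0,0,1,0,0,-5,0,0,0,1,0,0,-5,0,0,0,1,0,0,-5,0,0,0,1,0,0,-5,0,0,0,1,0,0,-3,0,0,0,1,0,0,-2.5,0,0,0,1,0,0,-2,0,0,0,1,0,0,0,0,0,0,1,0,0,0,0,0,0,1])

```text
clock: 9.48
eef_pos: [526.1, -33.7, 152.1]
tool_rot: [3.141, 0.015, -2.593]
force: [16.4, 8.4, -11.5]
width: 15.2
gripper_force: 59.1
```

```bash
python3 - <<'E'
from h import *
s=ctrl.read_state(); print(s["eef_pos"],np.degrees(s["tool_rot"]),s["qpos"],s["force"],s["torque"],s["width"],s["gripper_force"])
t=ctrl.get_image("top"); S=ctrl.get_image("side")
crop(t,236,166,90,100,6,"pics/t3.png"); crop(S,230,145,120,100,6,"pics/s3.png")
E
```

```text
[526.12829951 -33.72682941 152.05561698] [ 179.9426914     0.83596174 -148.58871207] [ 0.62298329  0.7457745  -0.97331633  1.93312582  0.79657444  0.89101364
  1.3560589 ] [ 16.44206095   8.38740026 -11.51277714] [ 1.30869141 -2.76254221  0.04487319] 15.181550230318567 59.0877503156662
```

View pics/s3.png

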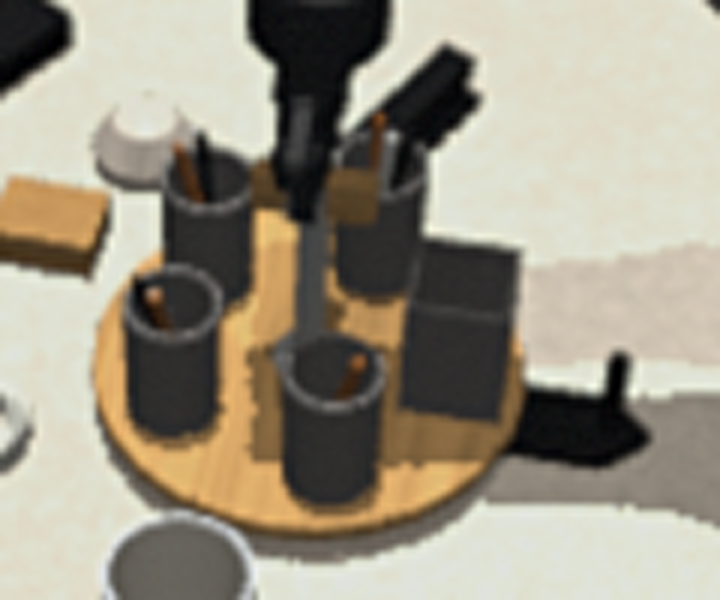

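View pics/t3.png

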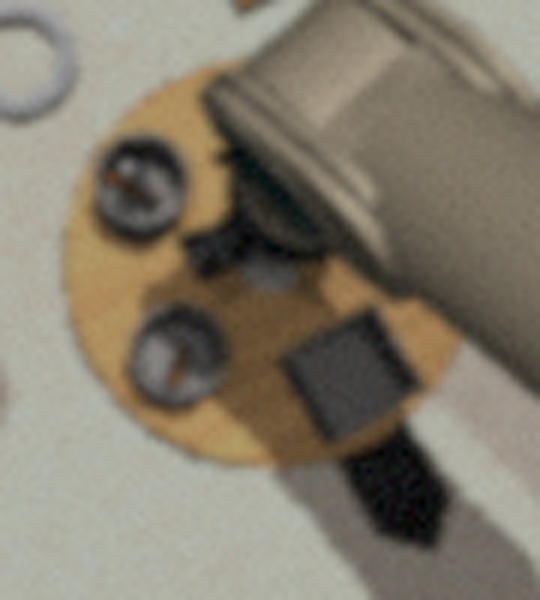

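The square cup is now over the nose: about (466,276) in the side crop against the post at (622,357), and (353,373) in the top crop. I'll check the angle using the axis implied by the half turn.

```bash
python3 - <<'E'
from h import *
T=lambda x,y:(x/6+236-.4,y/6+166-.4)
S=lambda x,y:(x/6+230-.4,y/6+145-.4)
A=np.array([523.2,-35.3])
p={"cup side":ray("side",S(466,276),115),"cup top":ray("top",T(353,373),115),
"post side":ray("side",S(622,357),70),"tip side":ray("side",S(648,437),8),"tip top":ray("top",T(433,545),8),
"cup0 side":ray("side",S(173,219),115),"cup0 top":ray("top",T(228,113),115)}
for k,v in p.items():
    d=A-v[:2]; print(k,v.round(1),np.hypot(*d).round(1),np.degrees(np.arctan2(d[1],d[0])).round(1))
# nose mask by darkness: axis of dark pixels beyond the tray in the first top picture
t=cv2.imread("pics/top0.png");m=(t.max(2)<75).astype(np.uint8)
pts=[]
for v,u in np.argwhere(m[225:262,285:320])+[225,285]:
    q=ray("top",(u,v),12)[:2]-A
    if 128<np.hypot(*q)<215: pts.append(q)
pts=np.array(pts);print(len(pts),np.hypot(*pts.T).min(),np.hypot(*pts.T).max())
c=-pts.mean(0);print("nose centroid ang",np.degrees(np.arctan2(c[1],c[0])))
E
```

```text
cup side [449.8 -80.5 115. ] 86.2 31.6
cup top [449.8 -77.8 115. ] 84.8 30.1
post side [ 372.2 -126.5   70. ] 176.4 31.1
tip side [ 353.5 -136.7    8. ] 197.7 30.9
tip top [ 357.7 -137.2    8. ] 194.3 31.6
cup0 side [598.  -3. 115.] 81.5 -156.7
cup0 top [595.1  -5.3 115. ] 77.9 -157.3
201 128.2720214676463 191.3988348863129
nose centroid ang 31.14882394378342
```

Request:
carry_out(deltas=[0,0,0,0,0,0,1,0,0,0,0,0,0,1,0,0,0,0,0,0,1,0,0,0,0,0,0,1])

```text
clock: 10.07
eef_pos: [526.1, -33.7, 152.1]
tool_rot: [3.141, 0.015, -2.593]
force: [16.7, 7.5, -10.7]
width: 15.2
gripper_force: 59.1
```

```bash
python3 - <<'E'
from h import *
s=ctrl.read_state(); print(np.degrees(s["tool_rot"]),abs(s["qd"]).max(),s["gripper_force"])
print(ctrl.finish_job())
E
```

```text
[ 179.94536938    0.83417424 -148.58839349] 0.001837737587009317 59.081870913505554
the job is handed in; nothing more can be done
None
```

I turned the caddy about 187.5° so its square cup stands at the nose, within about 1° by my image measurements, and handed the job in at about 10 s with the gripper still holding the bar handle at 59 N.

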